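# Lay out a gift display between two wrapped gifts

### The arm

A 6-joint arm with a two-finger parallel gripper is mounted at the origin on a cart in front of the work surface, level with it; the furniture and walls round the work are solid. World frame = base frame: x ahead of the robot, y to its left, z up, the work surface at z = 0. Lengths are in mm, angles in rad, forces in N, time in s.
With the tool pointing down it reaches from about 350 to 975 mm from the base axis. Payload 7.1 kg.
Tool frame: the origin (TCP) lies between the finger pads; the fingertips stand 14 mm ahead of it and the grasp point (between the pads) lies 5 mm behind it; z points along the fingers, y is the direction in which the jaws open and shut (so a half turn about z gives the same grasp; the last joint's range is limited). The gripper opens to 88 mm and grips with 3 to 60 N. Pads are 20 mm wide; open, the fingers measure 115 mm over their backs; the gripper's body (75 mm by 178 mm) begins 61 mm behind the grasp point.
Start: joints at [1.133, 0.423, 1.63, -0, 1.089, -0.019], TCP at [254.133, 570.983, 236.675] pointing down, gripper open.
Joint ranges: [-3, 3], [-0.9, 2.11], [0.09, 2.58], [-1.31, 4.45], [0.11, 2.69], [-2.54, 2.54]. Speed limits (rad/s): [2.39, 2.39, 3.01, 3.14, 3.14, 3.14].

### API

Orientations are given as a rotation vector (axis times angle).
In Python, from workcell import get_obs, get_image, calibration, close_job, regions_of, place_of gives the robot as it stands.
- The arm moves only by the tool move_arm, never from a script. Its argument "deltas" is a list of rows, each a list of 5 numbers: the closure in counts, from 0 (fully open) to 255 (shut), then the shift along the tool's x, y, z in m, then the turn about the tool's z in rad. In form: [[grip, x, y, z, roll], ...]. A call has 1 to 5 rows; each row is the pose to reach, as a shift and turn from the pose commanded when the call began, along the tool's axes at that moment; what a row does not reach only later rows make up. A row lasts 1/12 s, in which the tool goes at most 41.7 mm and 7.16 degrees, less where a joint would pass 70% of its speed; a pose out of reach is approached as far as the arm can. A call with a gripper value outside its range is refused whole. The fingers move at their own pace and stop on an object; the grip force is fixed at half the most. Time passes only in rows, so rows that repeat a pose let the fingers close. It gives the time, the measured TCP pose, the force and the opening at its end, in the units of the state.
- get_obs(): the state, without advancing time (a new reading comes with each control period).
- get_image(name): name is "scene" or "side" or "wrist"; returns the picture (400x640x3 uint8, blue, green, red); there is no depth.
- calibration(name): a dict with "intrinsics" (3x3 intrinsics, pixels), "world_to_cam" (4x4, takes a point from world to camera coordinates); the wrist camera has in their place "hand_eye" (4x4, takes a point from camera to tool coordinates, whose origin is the TCP and whose axes are the flange's). Camera axes: x right, y down, z forward; pixel columns grow to the right and rows downward; lengths in mm; the calibration is good to about 2 mm. The wrist camera is an equidistant fisheye: a pixel r from the principal point sees the ray r / f radians off the axis. A picture is of the moment at which its call begins: read the wrist's pose just before it. calibration takes no time and is no camera call.
- close_job(): hands the job in, once; it reports no verdict.
Trained networks look in the newest picture that a camera, given by its name, has taken for a name from the list of things; names that differ only in an ending like _2 or _b are one class to them, and where a whole thing is asked for, a point or a joint stands for the part that bears it (a point fixed in the world has none). Each returns a list of dicts, best first, with "conf" (0 to 1); they miss things now and then, are a little off and sometimes report something else, mostly with a low value. They report only what shows in the picture. A call takes as long as a camera call. They do not tell look-alikes from the thing itself.
- regions_of(camera, name): "region" (400x640 bool, what is visible of it).
- place_of(camera, name): "location" ([x, y, z] in mm, in world coordinates, good to about 4 mm: a listed point, or the origin of a listed thing).
The state is a dict: "t": time; "qpos": joint angles; "qvel": joint speeds; "joint_torque": joint torques, N m; "ee_pos": TCP position; "orientation": TCP orientation; "ft_force": force on the tool from outside, world axes, zero at the start; "moment": the same for the moment, N m; "width": finger opening in mm.
Only numpy, scipy, OpenCV 4.12 (cv2) and the standard library are available. Lean on these libraries where they do the work, as an engineer would, in place of code of your own. Each camera call takes 0.05 s, during which the arm holds its last target.

### The job

Lay out the display on the long dark wooden board: the green soap flat and exactly midway between the blue gift and the little brown gift, its long side along the board, with the brown soap stacked squarely on top of it the same way round. Stand the stoppered oil vial upright halfway between the soaps and the blue gift, and the wooden egg cup upright halfway between the soaps and the brown gift, all in line with the two gifts. Leave the gifts, the pink tin and the spinning top where they are.

Things in the scene. Friction and masses are not known exactly. Their poses are not given: they have to be found in the camera images.
- board_top (a point): Fixed display board of dark wood with paler cleats at both ends, 500 mm long (its y axis, roughly left-right), 130 mm deep (x), 12 mm thick, lying on the table. The point is the centre of its top face, z up, 12 mm above the table. It is turned by up to 0.15 rad. The two gifts stand on its centre line, 185 mm to either side of this point (which gift is at which end varies), so the point is midway between them.
- gift_blue: Blue wrapped gift with red ribbon and bow, 81 x 81 x 65 mm, loose, standing on one end of the board; stays there. Origin at the centre of its underside, z up.
- gift_kraft: Little brown-paper gift with red ribbon and bow, 63 x 63 x 51 mm, loose, standing on the other end of the board; stays there. Origin at the centre of its underside, z up.
- soap_green_c (a point): Pale green soap bar with a contrasting light brown paper band, 60 (x) x 81 (y, long side) x 25 mm (z, up), lying flat on the table. Loose, 100 g; grasp across its 60 mm. The point is its centre. Its place: flat on the board midway between the gifts, long side along the board.
- soap_kraft_c (a point): Light brown soap bar with a paper band of nearly the same brown, 63 (x) x 82 (y, long side) x 25 mm (z, up), lying flat on the table. Loose, 100 g; grasp across its 63 mm. The point is its centre. Its place: on top of the green soap; centres then about 24 mm apart in height.
- vial_c (a point): Glass oil vial with dark wooden stopper, 32 mm across, 80 mm tall, upright (z up), among the goods in front of or beside the board (not the wider jar of buttons in the back right corner). The stopper (32 mm across) is the top 18 mm. Loose, 50 g. The point is its centre, 40 mm above its foot. Its place: on the board halfway between the soaps and the blue gift.
- egg_cup_c (a point): Turned brown wooden egg cup, rim 50 mm across, foot 40 mm across, 53 mm tall, upright (z up); the bowl is the upper half. Loose, 40 g. The point is its centre, 26.5 mm above its foot. Its place: on the board halfway between the soaps and the little brown gift.
- balm_tin_c (a point): Round pink tin, 67 mm across, 29 mm tall, loose, standing among the goods; stays there. The point is its centre.
- spinning_top_c (a point): Pale wooden spinning top with a red band, 53 mm across, 62 mm tall, loose, standing among the goods; stays there. The point is its centre, 31 mm above its foot.
Things that resemble listed ones, but are neither listed nor needed, are in the scene too. Leave any orange or purple look-alike of the part that bears soap_kraft_c alone.

How it is judged (in metres and radians):
At the end, for the whole second after the job is handed in: Green soap flat on the board within 15 mm of the gifts' middle, brown soap flat on it within 15 mm, both within 0.22 rad of the board's length; vial (blue gift's side) and egg cup (brown gift's side) upright, halfway (15 mm to the gift, 22 mm to the soap), within 15 mm of the centre line; at rest (x of soap_green_c in the frame of board_top between -0.015 and 0.015 m and y of soap_green_c in the frame of board_top between -0.015 and 0.015 m and z of soap_green_c in the frame of board_top between 0.0065 and 0.0185 m and angle between each of soap_green_c, soap_kraft_c, vial_c, egg_cup_c's own z axis and vertical below 0.12 rad and angle between the y axis of each of soap_green_c, soap_kraft_c and the y axis of board_top, either way round below 0.22 rad and horizontal distance between soap_kraft_c and soap_green_c below 0.015 m and z of soap_kraft_c in the frame of board_top between 0.031 and 0.043 m and x of vial_c in the frame of board_top between -0.015 and 0.015 m and horizontal distance between vial_c and gift_blue between 0.0775 and 0.1075 m and horizontal distance between vial_c and soap_green_c between 0.0705 and 0.1145 m and z of vial_c in the frame of board_top between 0.034 and 0.046 m and x of egg_cup_c in the frame of board_top between -0.015 and 0.015 m and horizontal distance between egg_cup_c and gift_kraft between 0.0775 and 0.1075 m and horizontal distance between egg_cup_c and soap_green_c between 0.0705 and 0.1145 m and z of egg_cup_c in the frame of board_top between 0.0205 and 0.0325 m and linear speed of each of soap_green, soap_kraft, vial, egg_cup below 0.02 m/s); the robot touches nothing.
It fails at once if the blue gift is moved by more than 20 mm (distance of gift_blue from where it was at the start of the episode above 0.02 m).
It fails at once if the kraft gift is moved by more than 20 mm (distance of gift_kraft from where it was at the start of the episode above 0.02 m).
It fails at once if the pink tin is moved by more than 20 mm (distance of balm_tin_c from where it was at the start of the episode above 0.02 m).
It fails at once if the spinning top is moved by more than 20 mm (distance of spinning_top_c from where it was at the start of the episode above 0.02 m).
It also fails if it takes over 104 s, if anything falls off the work surface, if the arm or the gripper's body presses on something with over 40 N, if the wrist force passes 120 N, or if a joint passes its speed limit or range.

## Working session

There is one attempt and no reset: what is moved stays moved. The work goes in short steps, Python scripts to look and compute and a tool call to move; the robot and the scene stay as the last step left them, time stands still between calls to the robot, and variables do not carry over. Pictures are saved under pics/ and viewed, and the job is handed in when it is done.

Besides the shell and the picture viewer there is one more tool, called after "Emit:" as name(argument=value, ...), one argument or row to a line, values as JSON. move_arm: Moves the arm, as the interface text tells. Its arguments: {"type":"object","properties":{"deltas":{"type":"array","items":{"type":"array","items":{"type":"number"}}}},"required":["deltas"]}

```bash
ls; mkdir -p pics
python3 - <<'E'
from workcell import *
import cv2
o=get_obs(); print(o)
for n in ["scene","side","wrist"]:
    im=get_image(n); cv2.imwrite(f"pics/{n}0.png",im); print(calibration(n))
    for k in ["board_top","gift_blue","gift_kraft","soap_green_c","soap_kraft_c","vial_c","egg_cup_c","balm_tin_c","spinning_top_c"] if n!="wrist" else []:
        print(n,k,[(round(d['conf'],2),[round(float(v)) for v in d['location']]) for d in place_of(n,k)])
print(get_obs()['t'])
E
```

```text
pics
{'t': 0.0, 'qpos': array([ 1.13301293e+00,  4.23827927e-01,  1.63071352e+00, -9.93931559e-06,
        1.08859275e+00, -1.89873772e-02]), 'qvel': array([-1.16682748e-03, -2.18798688e-04, -3.08509967e-04, -1.89145841e-03,
       -9.29407587e-04, -7.58648269e-06]), 'joint_torque': array([-1.37066447e-03, -5.44607484e+01, -2.73669702e+01,  6.43134350e-02,
        2.25946424e-02, -1.02303331e-04]), 'ee_pos': array([253.90196557, 570.50242697, 235.90050547]), 'orientation': array([-6.52968274e-01, -3.07263606e+00,  2.36144191e-03]), 'ft_force': array([-0.06134797,  0.50926034, -0.75268838]), 'moment': array([-0.02963985,  0.00716673,  0.01648192]), 'width': 87.88146450781322}
{'intrinsics': array([[476.70876515,   0.        , 328.69152238],
       [  0.        , 476.70876515, 202.0692002 ],
       [  0.        ,   0.        ,   1.        ]]), 'world_to_cam': array([[ 8.53870326e-01, -5.20393580e-01, -9.79737478e-03,
        -4.43554773e+02],
       [-3.41361680e-01, -5.45703708e-01, -7.65297110e-01,
         2.24783947e+02],
       [ 3.92909239e-01,  6.56808941e-01, -6.43602630e-01,
 
[... 1456 characters left out ...]
e egg_cup_c [(0.75, [508, 420, 30]), (0.73, [403, -267, 31])]
side balm_tin_c [(0.82, [407, 270, 16]), (0.41, [421, 113, 9])]
side spinning_top_c [(0.68, [401, -268, 33])]
{'intrinsics': array([[309.70691629,   0.        , 320.15290746],
       [  0.        , 309.70691629, 197.9307508 ],
       [  0.        ,   0.        ,   1.        ]]), 'hand_eye': array([[-6.66525968e-04, -9.63845197e-01, -2.66461989e-01,
         7.31755052e+01],
       [ 9.99999677e-01, -7.61869872e-04,  2.54441033e-04,
         1.09573308e+00],
       [-4.48251129e-04, -2.66461734e-01,  9.63845394e-01,
        -1.48428889e+02],
       [ 0.00000000e+00,  0.00000000e+00,  0.00000000e+00,
         1.00000000e+00]])}
1.05
```

View pics/scene0.png

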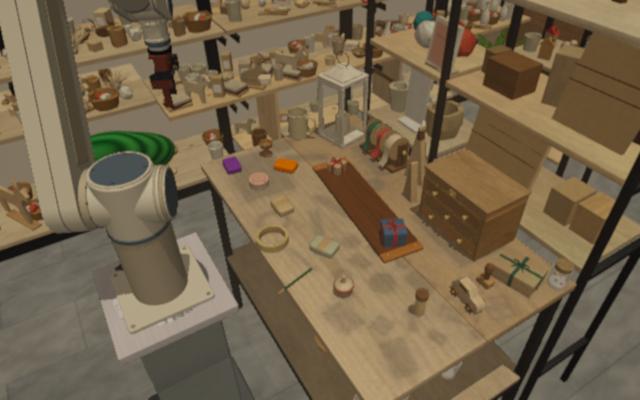

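View pics/side0.png

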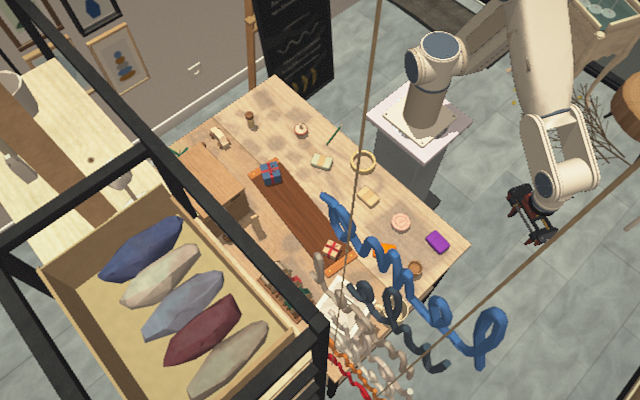

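View pics/wrist0.png

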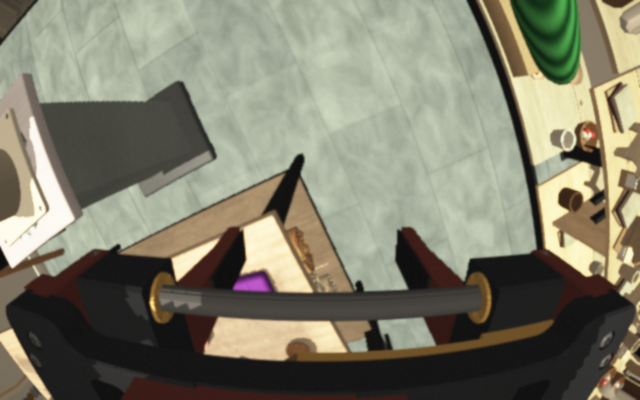

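```bash
cat > h.py <<'E'
import numpy as np, cv2
from workcell import *
def rect(name,im,z,x0,x1,y0,y1,s=3):
    # out: rows = x descending (far at top), cols = y descending (left = +y)
    c=calibration(name);K=c['intrinsics'];T=c['world_to_cam']
    # out pixel (u,v)-> world (x1-v/s, y1-u/s, z)
    A=np.array([[0,-1/s,x1],[-1/s,0,y1],[0,0,z],[0,0,1.]])
    H=K@T[:3]@A
    return cv2.warpPerspective(im,H,(int((y1-y0)*s),int((x1-x0)*s)),flags=cv2.INTER_LINEAR|cv2.WARP_INVERSE_MAP)
E
python3 - <<'E'
from h import *
rows=[]
for n in ["scene","side"]:
    im=cv2.imread(f"pics/{n}0.png")
    r=[rect(n,im,25,418-65,418+65,113-65,113+65),rect(n,im,25,441-65,441+65,-109-65,-109+65)]
    rows.append(np.hstack(r))
a=np.vstack(rows); cv2.imwrite("pics/soaps.png",cv2.resize(a,None,fx=.75,fy=.75))
a=np.vstack([rect(n,cv2.imread(f"pics/{n}0.png"),12,540,740,-270,270,1.4) for n in ["scene","side"]])
cv2.imwrite("pics/board.png",a)
E
```

```text
(no output)
```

View pics/soaps.png

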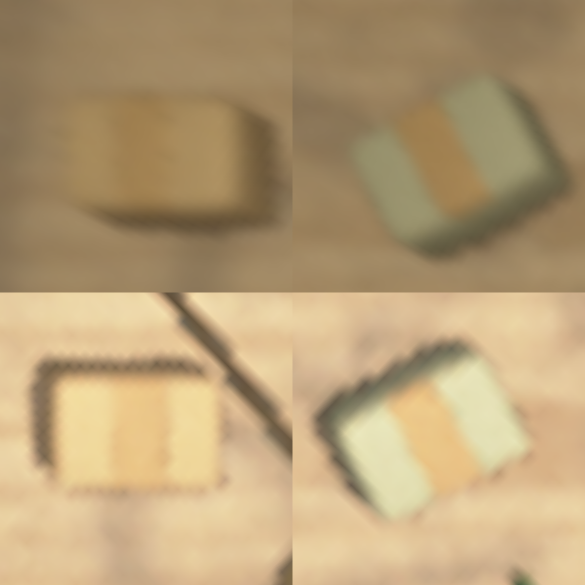

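View pics/board.png

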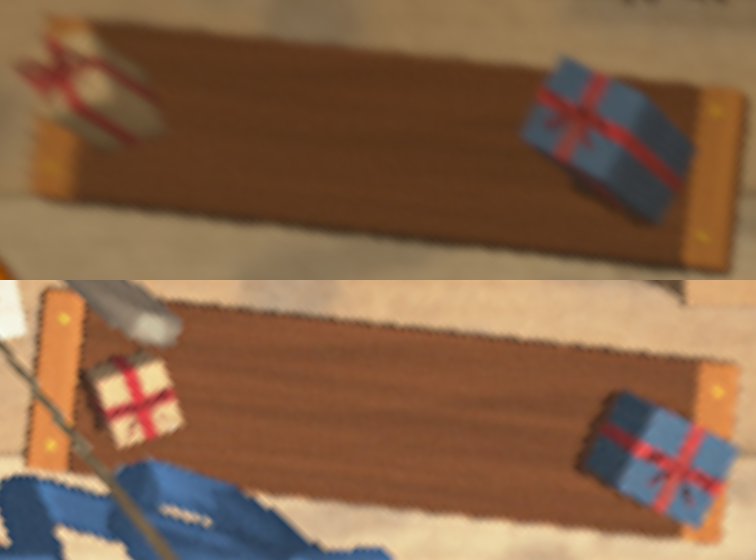

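```bash
cat >> h.py <<'E'
from scipy.spatial.transform import Rotation as R
def pix2w(name,u,v,z):
    c=calibration(name);K=c['intrinsics'];T=c['world_to_cam']
    d=T[:3,:3].T@np.linalg.inv(K)@[u,v,1]; o=-T[:3,:3].T@T[:3,3]
    return o+d*(z-o[2])/d[2]
def toolyaw(ori): # world yaw of tool y axis
    m=R.from_rotvec(ori).as_matrix(); return np.arctan2(m[1,1],m[0,1])
def go(x,y,z,jaw,o=None):
    """jaw: world direction angle of jaw axis"""
    o=o or get_obs(); m=R.from_rotvec(o['orientation']).as_matrix()
    d=m.T@(np.array([x,y,z])-o['ee_pos'])/1000
    dj=(jaw-toolyaw(o['orientation'])+np.pi/2)%np.pi-np.pi/2
    return np.round(d,4), round(-dj,3), np.round(o['ee_pos'],1), round(toolyaw(o['orientation']),3), np.round(o['qpos'],2)
E
python3 - <<'E'
from h import *
for p in [(412,205),(422,205),(420,180),(460,258),(492,252),(525,202)]: print('scene z0',p,pix2w('scene',*p,0).round())
im=cv2.imread('pics/scene0.png')
cv2.imwrite('pics/z1.png',cv2.resize(im[90:330,200:600],None,fx=2,fy=2,interpolation=cv2.INTER_CUBIC))
im=cv2.imread('pics/side0.png')
cv2.imwrite('pics/z2.png',cv2.resize(im[70:310,120:480],None,fx=2.2,fy=2.2,interpolation=cv2.INTER_CUBIC))
print(go(480,380,250,0.1))
E
```

```text
scene z0 (412, 205) [774. -89.  -0.]
scene z0 (422, 205) [ 801. -106.    0.]
scene z0 (420, 180) [880.  -2.   0.]
scene z0 (460, 258) [ 743. -340.    0.]
scene z0 (492, 252) [ 836. -370.    0.]
scene z0 (525, 202) [1088. -268.    0.]
(array([-0.284 , -0.0826, -0.0133]), np.float64(1.052), array([254.1, 571. , 236.7]), np.float64(1.152), array([ 1.13,  0.42,  1.63, -0.  ,  1.09, -0.02]))
```

View pics/z1.png

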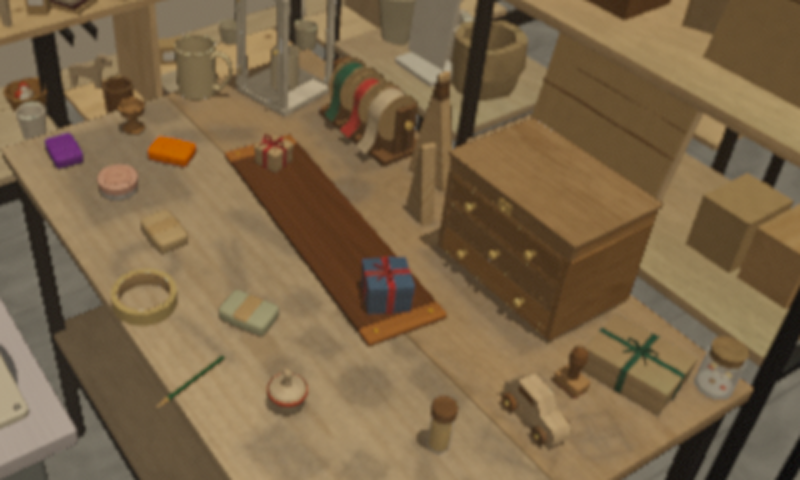

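View pics/z2.png

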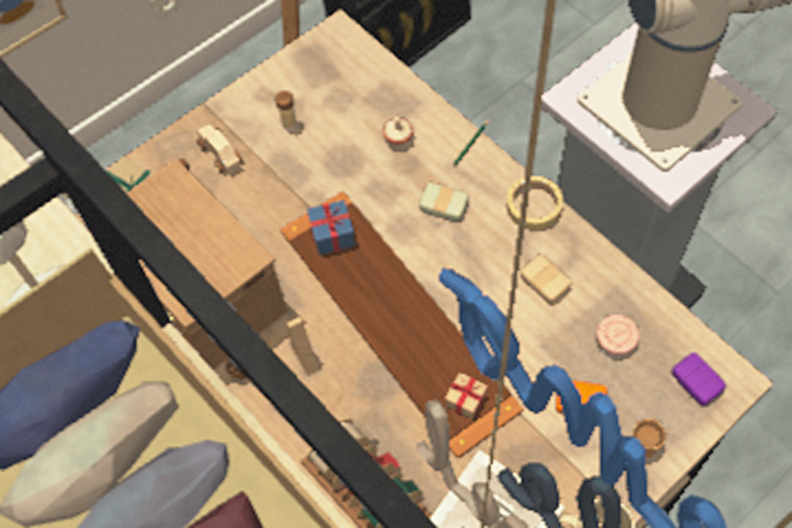

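Run:
```python
from h import *
print(go(506,420,200,-0.104))
```

```text
(array([-0.2915, -0.0355,  0.0367]), np.float64(1.256), array([254.1, 571. , 236.7]), np.float64(1.152), array([ 1.13,  0.42,  1.63, -0.  ,  1.09, -0.02]))
```

Emit:
move_arm(
  deltas=[
    [0, -0.2915, -0.0355, 0.0367, 1.256],
    [0, -0.2915, -0.0355, 0.0367, 1.256],
    [0, -0.2915, -0.0355, 0.0367, 1.256],
    [0, -0.2915, -0.0355, 0.0367, 1.256],
    [0, -0.2915, -0.0355, 0.0367, 1.256],
  ],
)

```text
t: 1.47
ee_pos: [432.8, 463.6, 210.8]
orientation: [1.574, 2.719, 0.0]
ft_force: [0.2, 0.2, 0.4]
width: 88.0
```

Run:
```python
from h import *
print(go(506,420,200,-0.104))
```

```text
(array([-0.0743,  0.0417,  0.0108]), np.float64(0.625), array([432.8, 463.6, 210.8]), np.float64(0.521), array([0.8 , 0.47, 1.63, 0.  , 1.05, 0.28]))
```

Emit:
move_arm(
  deltas=[
    [0, -0.0743, 0.0417, 0.0108, 0.625],
    [0, -0.0743, 0.0417, 0.0108, 0.625],
    [0, -0.0743, 0.0417, 0.0108, 0.625],
    [0, -0.0743, 0.0417, 0.0108, 0.625],
    [0, -0.0743, 0.0417, 0.0108, 0.625],
  ],
)

```text
t: 1.88
ee_pos: [505.8, 420.4, 199.6]
orientation: [-2.336, -2.1, 0.001]
ft_force: [-0.4, -0.3, 1.2]
width: 87.8
```

```bash
cat >> h.py <<'E'
def wpix(o,P):
    c=calibration('wrist');H=c['hand_eye'];K=c['intrinsics']
    m=R.from_rotvec(o['orientation']).as_matrix()
    t=m.T@(np.asarray(P,float)-o['ee_pos']); p=H[:3,:3].T@(t-H[:3,3])
    th=np.arctan2(np.hypot(p[0],p[1]),p[2]); ph=np.arctan2(p[1],p[0])
    return K[0,2]+K[0,0]*th*np.cos(ph),K[1,2]+K[0,0]*th*np.sin(ph)
def wray(o,u,v,z):
    c=calibration('wrist');H=c['hand_eye'];K=c['intrinsics']
    a=np.array([u-K[0,2],v-K[1,2]])/K[0,0]; th=np.hypot(*a)
    d=np.r_[a/th*np.sin(th),np.cos(th)] if th>1e-9 else np.array([0,0,1.])
    m=R.from_rotvec(o['orientation']).as_matrix()
    d=m@H[:3,:3]@d; c0=m@H[:3,3]+o['ee_pos']
    return c0+d*(z-c0[2])/d[2]
def wrect(o,im,z,x0,x1,y0,y1,s=3):
    v,u=np.mgrid[0:int((x1-x0)*s),0:int((y1-y0)*s)]
    X=x1-v/s;Y=y1-u/s
    P=np.stack([X,Y,np.full(X.shape,float(z))],-1)
    c=calibration('wrist');H=c['hand_eye'];K=c['intrinsics']
    m=R.from_rotvec(o['orientation']).as_matrix()
    p=((P-o['ee_pos'])@m-H[:3,3])@H[:3,:3]
    th=np.arctan2(np.hypot(p[...,0],p[...,1]),p[...,2]); ph=np.arctan2(p[...,1],p[...,0])
    return cv2.remap(im,(K[0,2]+K[0,0]*th*np.cos(ph)).astype(np.float32),(K[1,2]+K[0,0]*th*np.sin(ph)).astype(np.float32),cv2.INTER_LINEAR)
E
python3 - <<'E'
from h import *
o=get_obs()
im=get_image('wrist'); cv2.imwrite('pics/w1.png',im)
for k in ['egg_cup_c','soap_kraft_c','balm_tin_c','gift_kraft']: print(k,[(round(d['conf'],2),np.round(d['location'],1)) for d in place_of('wrist',k)])
print(go(506,420,200,-0.104,o))
E
```

```text
egg_cup_c [(0.68, array([510.8, 415.5,  28. ]))]
soap_kraft_c [(0.94, array([369.7, 404.2,  11.5])), (0.59, array([530.1, 302.3,   8.7]))]
balm_tin_c [(0.97, array([409.5, 263.6,  13.3]))]
gift_kraft [(0.65, array([658.8, 179.3,   6.9]))]
(array([-0.0004,  0.0002, -0.0004]), np.float64(-0.002), array([505.8, 420.4, 199.6]), np.float64(-0.106), array([0.68, 0.51, 1.58, 0.  , 1.05, 0.78]))
```

View pics/w1.png

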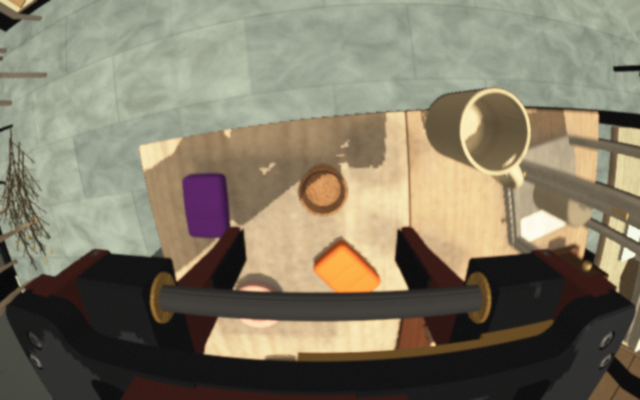

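Run:
```python
from h import *
o=get_obs()
print('cup rim',wray(o,323,190,53)); print('cup foot', wray(o,323,189,30))
for z in (60,100,120): print('mug rim left',z,wray(o,461,130,z), 'mug base left',wray(o,430,125,0))
print('mug scene base', pix2w('scene',297,140,0), pix2w('scene',290,138,0))
```

```text
cup rim [507.5289736  421.78870591  53.        ]
cup foot [507.27721388 417.14253251  30.        ]
mug rim left 60 [649.82567601 472.3475805   60.        ] mug base left [637.97487303 474.93150672   0.        ]
mug rim left 100 [630.72629697 475.55106323 100.        ] mug base left [637.97487303 474.93150672   0.        ]
mug rim left 120 [621.17660746 477.15280459 120.        ] mug base left [637.97487303 474.93150672   0.        ]
mug scene base [646.29749514 439.16009452   0.        ] [ 6.30362576e+02  4.65800363e+02 -1.13686838e-13]
```

Emit:
move_arm(
  deltas=[
    [0, 0.0, 0.002, 0.04, 0],
    [0, 0.0, 0.002, 0.08, 0],
    [0, 0.0, 0.002, 0.12, 0],
    [0, 0.0, 0.002, 0.15, 0],
    [0, 0.0, 0.002, 0.164, 0],
  ],
)

```text
t: 2.55
ee_pos: [504.5, 419.8, 31.8]
orientation: [-2.324, -2.113, 0.009]
ft_force: [-0.8, -0.5, -0.5]
width: 87.9
```

Emit:
move_arm(
  deltas=[
    [120, 0, 0, 0, 0],
    [120, 0, 0, 0, 0],
    [160, 0, 0, 0, 0],
    [200, 0, 0, 0, 0],
    [255, 0, 0, 0, 0],
  ],
)

```text
t: 2.97
ee_pos: [507.9, 422.2, 38.2]
orientation: [2.327, 2.11, 0.005]
ft_force: [-0.1, 0.8, -0.3]
width: 58.2
```

Emit:
move_arm(
  deltas=[
    [255, 0, 0, 0, 0],
    [255, 0, 0, 0, 0],
    [255, 0, 0, 0, 0],
    [255, 0, 0, 0, 0],
    [255, 0, 0, 0, 0],
  ],
)

```text
t: 3.38
ee_pos: [507.5, 421.8, 37.3]
orientation: [2.328, 2.11, 0.003]
ft_force: [-0.7, -0.0, 6.6]
width: 46.2
```

Emit:
move_arm(
  deltas=[
    [255, 0, 0, -0.01, 0],
    [255, 0, 0, -0.03, 0],
    [255, 0, 0, -0.065, 0],
    [255, 0, 0, -0.1, 0],
    [255, 0, 0, -0.13, 0],
  ],
)

```text
t: 3.8
ee_pos: [506.8, 421.2, 168.4]
orientation: [2.327, 2.11, 0.001]
ft_force: [-0.2, -0.2, -0.1]
width: 46.6
```

Emit:
move_arm(
  deltas=[
    [255, -0.03, 0, -0.01, 0],
    [255, -0.07, 0, -0.01, 0],
    [255, -0.11, 0, -0.01, 0],
    [255, -0.15, 0, -0.01, 0],
    [255, -0.19, 0, -0.01, 0],
  ],
)

```text
t: 4.22
ee_pos: [487.5, 230.6, 176.7]
orientation: [2.327, 2.111, 0.001]
ft_force: [0.1, 0.1, 0.0]
width: 46.4
```

Run:
```python
from h import *
print(go(560,92,170,-0.104))
o=get_obs();print(o['width'])
im=get_image('scene'); cv2.imwrite('pics/s1.png',im)
for p in [(345,143),(365,137),(318,130)]: print(pix2w('scene',*p,0))
```

```text
(array([-0.1309,  0.0856,  0.0067]), np.float64(0.007), array([487.5, 230.6, 176.7]), np.float64(-0.097), array([ 0.42,  0.38,  1.87, -0.  ,  0.9 ,  0.52]))
46.42686854789191
[ 7.89034750e+02  3.24674625e+02 -1.13686838e-13]
[8.76250768e+02 3.19036039e+02 1.13686838e-13]
[7.50055289e+02 4.58613178e+02 1.13686838e-13]
```

View pics/s1.png

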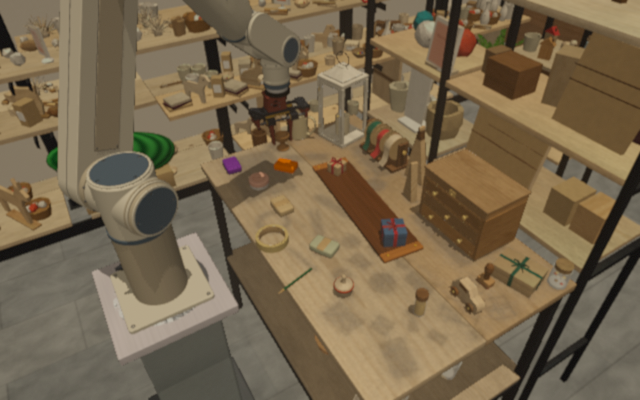

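Emit:
move_arm(
  deltas=[
    [255, -0.035, 0.024, 0, 0.007],
    [255, -0.07, 0.048, 0, 0.007],
    [255, -0.1, 0.07, 0, 0.007],
    [255, -0.12, 0.09, 0, 0.007],
    [255, -0.127, 0.12, 0, 0.007],
  ],
)

```text
t: 4.68
ee_pos: [594.2, 90.9, 176.4]
orientation: [-2.337, -2.099, 0.003]
ft_force: [0.4, 0.8, -0.1]
width: 46.8
```

Emit:
move_arm(
  deltas=[
    [255, 0, 0, 0, 0],
    [255, 0, 0, 0, 0],
    [255, 0, 0, 0, 0],
  ],
)

```text
t: 4.93
ee_pos: [594.4, 94.1, 175.9]
orientation: [-2.334, -2.101, 0.002]
ft_force: [0.7, 0.4, -0.4]
width: 46.7
```

Run:
```python
from h import *
o=get_obs()
im=get_image('wrist'); cv2.imwrite('pics/w2.png',im)
cv2.imwrite('pics/w2r.png',wrect(o,im,12,520,760,-100,300,1.8))
for k in ['gift_kraft','board_top','egg_cup_c','soap_kraft_c','gift_blue']: print(k,[(round(d['conf'],2),np.round(d['location'],1)) for d in place_of('wrist',k)])
print(go(650,92,200,-0.104,o),o['width'])
```

```text
gift_kraft [(0.66, array([661.2, 182.3,   5.5]))]
board_top []
egg_cup_c [(0.89, array([593.5,  90. , 166. ]))]
soap_kraft_c [(0.76, array([419. , 115.7,   9.9]))]
gift_blue []
(array([ 0.0037,  0.0555, -0.0242]), np.float64(-0.001), array([594.4,  94.1, 175.9]), np.float64(-0.105), array([0.14, 0.46, 1.73, 0.  , 0.95, 0.24])) 46.72183859480418
```

View pics/w2.png

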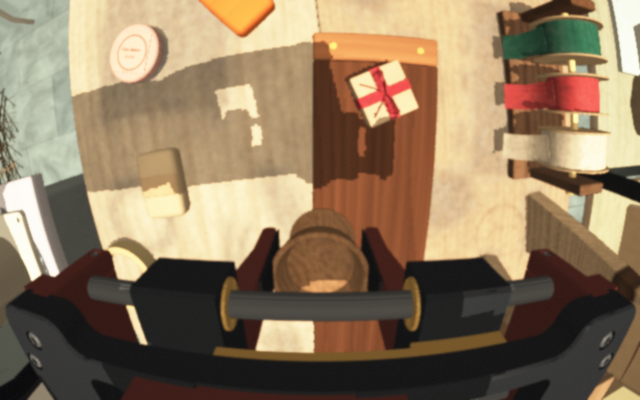

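View pics/w2r.png

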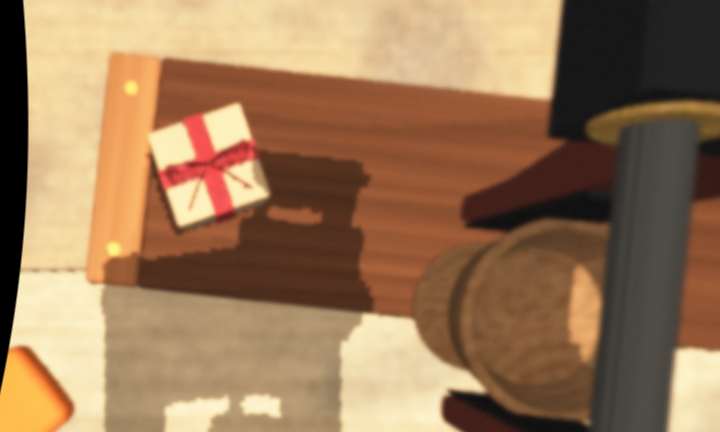

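Emit:
move_arm(
  deltas=[
    [255, 0.001, 0.02, 0.0, 0],
    [255, 0.002, 0.04, 0.01, 0],
    [255, 0.0027, 0.053, 0.04, 0],
    [255, 0.0027, 0.0556, 0.07, 0],
    [255, 0.0027, 0.0556, 0.09, 0],
  ],
)

```text
t: 5.65
ee_pos: [650.7, 91.1, 83.8]
orientation: [-2.334, -2.102, 0.001]
ft_force: [-1.0, 0.3, -0.4]
width: 46.5
```

Emit:
move_arm(
  deltas=[
    [255, 0, 0, 0.01, 0],
    [255, 0, 0, 0.02, 0],
    [255, 0, 0, 0.028, 0],
    [255, 0, 0, 0.032, 0],
    [255, 0, 0, 0.033, 0],
  ],
)

```text
t: 6.07
ee_pos: [650.9, 91.0, 53.1]
orientation: [2.335, 2.102, 0.0]
ft_force: [-0.5, 1.1, -1.2]
width: 46.2
```

Run:
```python
from h import *
o=get_obs(); print(o['ft_force'],go(650,91,49.5,-0.107,o))
```

```text
[-0.47375592  1.14473125 -1.21790065] (array([-0.0001, -0.0009,  0.0036]), np.float64(0.002), array([650.9,  91. ,  53.1]), np.float64(-0.105), array([ 0.12,  0.7 ,  1.64, -0.  ,  0.8 ,  0.23]))
```

Emit:
move_arm(
  deltas=[
    [255, 0, -0.0005, 0.001, 0],
    [255, 0, -0.0005, 0.002, 0],
    [255, 0, -0.0005, 0.003, 0],
    [255, 0, -0.0005, 0.003, 0],
    [255, 0, -0.0005, 0.003, 0],
  ],
)

```text
t: 6.48
ee_pos: [650.5, 91.0, 50.4]
orientation: [2.335, 2.102, 0.001]
ft_force: [0.9, -0.5, -0.5]
width: 46.4
```

Emit:
move_arm(
  deltas=[
    [255, 0, 0, 0.001, 0],
    [255, 0, 0, 0.0015, 0],
    [255, 0, 0, 0.0015, 0],
    [255, 0, 0, 0.0015, 0],
    [255, 0, 0, 0.0015, 0],
  ],
)

```text
t: 6.9
ee_pos: [650.7, 91.0, 49.3]
orientation: [2.335, 2.101, 0.001]
ft_force: [-0.7, -0.4, 6.0]
width: 46.6
```

Contact (6 N). Release slowly.

Emit:
move_arm(
  deltas=[
    [110, 0, 0, 0, 0],
    [100, 0, 0, 0, 0],
    [80, 0, 0, 0, 0],
    [60, 0, 0, 0, 0],
    [0, 0, 0, 0, 0],
  ],
)

```text
t: 7.32
ee_pos: [650.2, 90.9, 48.4]
orientation: [-2.335, -2.102, 0.0]
ft_force: [0.9, 1.0, -0.1]
width: 70.1
```

Emit:
move_arm(
  deltas=[
    [0, 0, 0, 0, 0],
    [0, 0, 0, -0.01, 0],
    [0, 0, 0, -0.04, 0],
    [0, 0, 0, -0.08, 0],
    [0, 0, 0, -0.12, 0],
  ],
)

```text
t: 7.73
ee_pos: [649.4, 90.8, 169.5]
orientation: [-2.334, -2.101, 0.003]
ft_force: [1.7, 0.6, 0.5]
width: 87.5
```

Run:
```python
from h import *
o=get_obs(); print(o['width'],go(440,-110,220,0.54,o))
im=get_image('wrist'); cv2.imwrite('pics/w3.png',im)
```

```text
87.54205570462071 (array([-0.2217, -0.1873, -0.0499]), np.float64(-0.645), array([649.4,  90.8, 169.5]), np.float64(-0.105), array([ 0.12,  0.54,  1.6 , -0.  ,  1.  ,  0.23]))
```

View pics/w3.png

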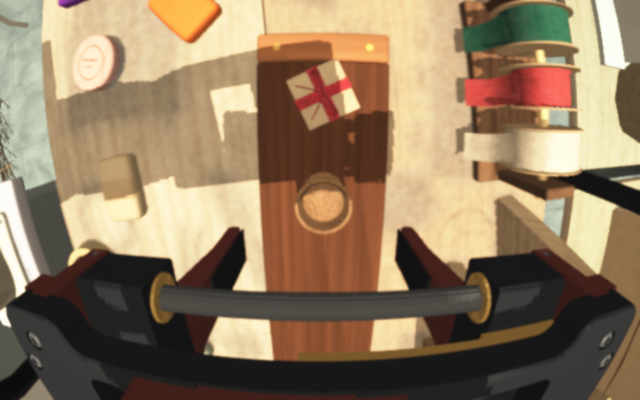

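Emit:
move_arm(
  deltas=[
    [0, -0.03, -0.02, -0.03, -0.1],
    [0, -0.222, -0.187, -0.04, -0.645],
    [0, -0.222, -0.187, -0.04, -0.645],
    [0, -0.222, -0.187, -0.04, -0.645],
    [0, -0.222, -0.187, -0.04, -0.645],
  ],
)

```text
t: 8.2
ee_pos: [507.0, -48.1, 204.6]
orientation: [1.6, 2.702, 0.001]
ft_force: [0.7, -0.6, 1.5]
width: 87.6
```

Run:
```python
from h import *
print(go(440,-110,210,0.54))
```

```text
(array([-0.0221, -0.0884, -0.0055]), np.float64(-0.039), array([507. , -48.1, 204.6]), np.float64(0.501), array([-0.12,  0.3 ,  1.91, -0.  ,  0.93, -0.62]))
```

Emit:
move_arm(
  deltas=[
    [0, -0.01, -0.04, -0.0055, -0.039],
    [0, -0.02, -0.075, -0.0055, -0.039],
    [0, -0.0221, -0.0884, -0.0055, -0.039],
    [0, -0.0221, -0.0884, -0.0055, -0.039],
    [0, -0.0221, -0.0884, -0.0055, -0.039],
  ],
)

```text
t: 8.62
ee_pos: [441.7, -108.9, 210.0]
orientation: [1.559, 2.726, 0.001]
ft_force: [-0.0, 0.7, 0.1]
width: 88.1
```

Run:
```python
from h import *
o=get_obs()
im=get_image('wrist'); cv2.imwrite('pics/w4.png',im)
r=wrect(o,im,25,370,510,-180,-40,3); cv2.imwrite('pics/w4r.png',r)
for k in ['soap_green_c']: 
  print(k,[(round(d['conf'],2),np.round(d['location'],1)) for d in place_of('wrist',k)])
  g=regions_of('wrist',k)
  for q in g:
    m=wrect(o,q['region'].astype(np.uint8)*255,25,370,510,-180,-40,3)
    ys,xs=np.nonzero(m>127)
    b=cv2.minAreaRect(np.stack([xs,ys],1).astype(np.float32)); print(q['conf'],b[1][0]/3,b[1][1]/3,b[2],'centre',510-b[0][1]/3,-40-b[0][0]/3)
print(go(440,-110,210,0.54,o))
```

```text
soap_green_c [(0.63, array([ 435.2, -105. ,   11.3]))]
0.73 52.85589599609375 77.54130554199219 62.90445327758789 centre 437.8526153564453 -104.74981689453125
0.52 0.0 0.0 0.0 centre 510.0 -40.0
(array([-0.0001, -0.002 , -0.    ]), np.float64(-0.008), array([ 441.7, -108.9,  210. ]), np.float64(0.532), array([-0.27,  0.21,  2.02,  0.  ,  0.91, -0.8 ]))
```

View pics/w4r.png

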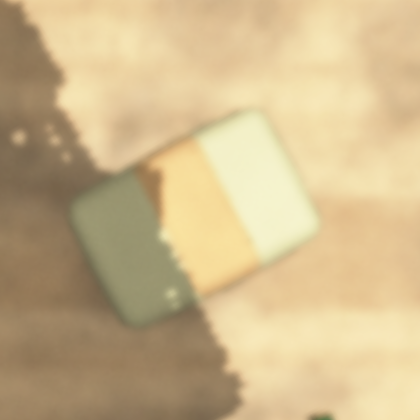

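Run:
```python
from h import *
print(go(438.5,-106,18,0.495))
```

```text
(array([ 0.0039, -0.0026,  0.1915]), np.float64(0.04), array([ 442.5, -108.1,  209.5]), np.float64(0.535), array([-0.27,  0.21,  2.02,  0.  ,  0.91, -0.8 ]))
```

Emit:
move_arm(
  deltas=[
    [0, 0.0039, -0.0026, 0.04, 0.04],
    [0, 0.0039, -0.0026, 0.08, 0.04],
    [0, 0.0039, -0.0026, 0.12, 0.04],
    [0, 0.0039, -0.0026, 0.15, 0.04],
    [0, 0.0039, -0.0026, 0.165, 0.04],
  ],
)

```text
t: 9.18
ee_pos: [436.0, -105.2, 40.7]
orientation: [-1.607, -2.694, 0.002]
ft_force: [0.5, 0.6, -0.8]
width: 87.8
```

Emit:
move_arm(
  deltas=[
    [0, 0, 0, 0.01, 0],
    [0, 0, 0, 0.018, 0],
    [0, 0, 0, 0.023, 0],
    [0, 0, 0, 0.026, 0],
    [0, 0, 0, 0.026, 0],
  ],
)

```text
t: 9.6
ee_pos: [437.4, -106.6, 18.5]
orientation: [1.611, 2.696, 0.0]
ft_force: [0.3, -0.3, -0.5]
width: 87.8
```

Run:
```python
from h import *
print(go(438.5,-106,18,0.495))
```

```text
(array([0.    , 0.0012, 0.0005]), np.float64(-0.001), array([ 437.4, -106.6,   18.5]), np.float64(0.494), array([-0.27,  0.58,  2.11,  0.  ,  0.45, -0.76]))
```

Emit:
move_arm(
  deltas=[
    [60, 0, 0, 0, 0],
    [80, 0, 0, 0, 0],
    [120, 0, 0, 0, 0],
    [255, 0, 0, 0, 0],
    [255, 0, 0, 0, 0],
  ],
)

```text
t: 10.02
ee_pos: [437.1, -106.7, 18.7]
orientation: [1.611, 2.696, 0.0]
ft_force: [0.7, -0.1, -1.0]
width: 58.0
```

Emit:
move_arm(
  deltas=[
    [255, 0, 0, 0, 0],
    [255, 0, 0, -0.005, 0],
    [255, 0, 0, -0.02, 0],
    [255, 0, 0, -0.05, 0],
    [255, 0, 0, -0.09, 0],
  ],
)

```text
t: 10.43
ee_pos: [434.8, -106.1, 107.6]
orientation: [-1.609, -2.692, 0.002]
ft_force: [0.2, -0.3, -1.8]
width: 51.1
```

Run:
```python
from h import *
o=get_obs();print(o['width'],go(560,-1,130,-0.107,o))
```

```text
51.07902584967065 (array([ 0.0333,  0.16  , -0.023 ]), np.float64(0.6), array([ 434.8, -106.1,  107.6]), np.float64(0.493), array([-0.27,  0.39,  2.09, -0.  ,  0.67, -0.76]))
```

Run:
```python
from h import *
cv2.imwrite('pics/w5.png',get_image('wrist')); cv2.imwrite('pics/s5.png',get_image('scene'));print(get_obs()['width'])
```

```text
51.177939820534974
```

View pics/w5.png

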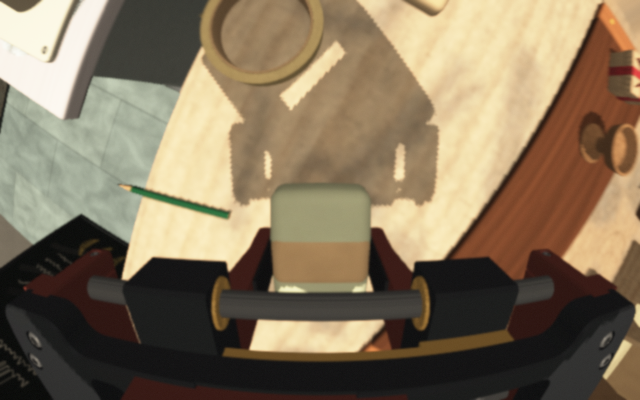

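View pics/s5.png

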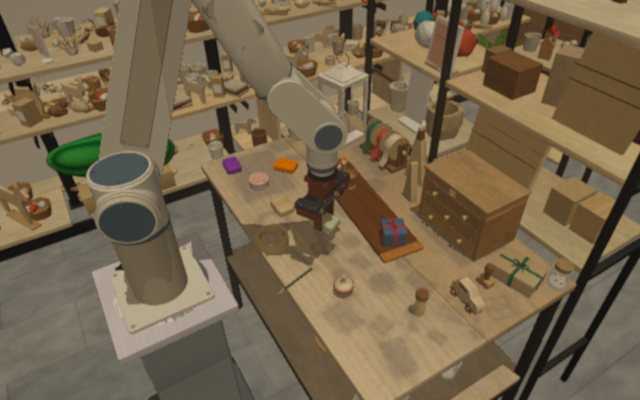

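Run:
```python
from h import *
o=get_obs(); m=R.from_rotvec(o['orientation']).as_matrix()
im=cv2.imread('pics/w5.png')
for dz,c in ((-7,(0,255,0)),(0,(255,0,0)),(8,(0,0,255))):
  for x in (38,):
   for y in (-28,28):
    p=wpix(o,o['ee_pos']+m@np.array([x,y,dz])); print(dz,x,y,np.round(p)); cv2.circle(im,(int(p[0]),int(p[1])),2,c,-1)
cv2.imwrite('pics/w5m.png',cv2.resize(im[150:350,200:440],None,fx=3,fy=3))
```

```text
-7 38 -28 [260. 191.]
-7 38 28 [377. 191.]
0 38 -28 [262. 188.]
0 38 28 [375. 188.]
8 38 -28 [265. 184.]
8 38 28 [372. 184.]
```

View pics/w5m.png

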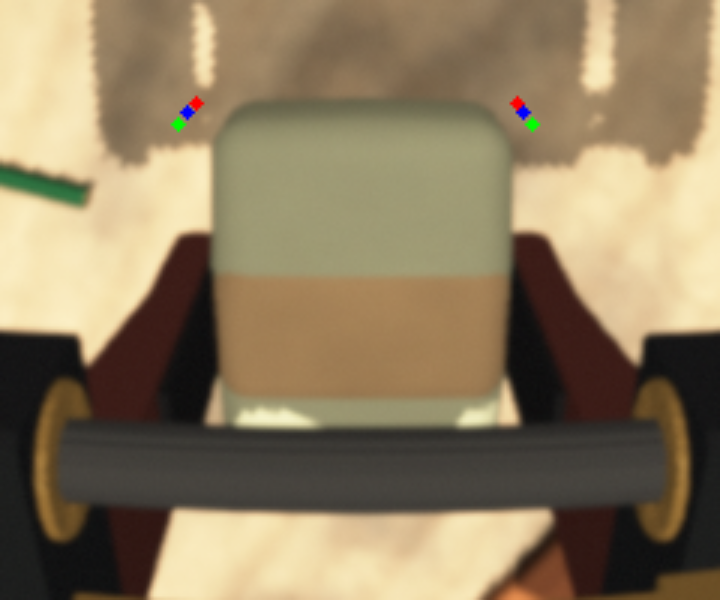

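Run:
```python
from h import *
o=get_obs(); m=R.from_rotvec(o['orientation']).as_matrix()
for dz in (-10,-7,0,5):
   print(dz,[np.round(wpix(o,o['ee_pos']+m@np.array([x,25.5,dz]))).tolist() for x in (40,10,-10,-20)])
```

```text
-10 [[373.0, 189.0], [370.0, 248.0], [368.0, 282.0], [366.0, 298.0]]
-7 [[372.0, 187.0], [369.0, 245.0], [367.0, 280.0], [366.0, 295.0]]
0 [[370.0, 184.0], [367.0, 240.0], [365.0, 273.0], [364.0, 288.0]]
5 [[369.0, 182.0], [366.0, 236.0], [364.0, 269.0], [363.0, 284.0]]
```

Emit:
move_arm(
  deltas=[
    [255, 0.0, 0.01, -0.03, 0.1],
    [255, 0.033, 0.16, -0.042, 0.6],
    [255, 0.033, 0.16, -0.042, 0.6],
    [255, 0.033, 0.16, -0.042, 0.6],
    [255, 0.033, 0.16, -0.042, 0.6],
  ],
)

```text
t: 10.95
ee_pos: [563.9, 0.0, 150.3]
orientation: [2.33, 2.106, 0.001]
ft_force: [0.5, 0.1, -1.3]
width: 51.3
```

Run:
```python
from h import *
o=get_obs();print(o['width'],go(640,-2,110,-0.107,o))
```

```text
51.30505671227568 (array([0.0057, 0.0759, 0.0404]), np.float64(0.006), array([563.9,   0. , 150.3]), np.float64(-0.101), array([-0.02,  0.45,  1.83,  0.  ,  0.86,  0.08]))
```

Emit:
move_arm(
  deltas=[
    [255, 0.003, 0.035, 0, 0.006],
    [255, 0.0057, 0.065, 0.01, 0.006],
    [255, 0.0057, 0.0759, 0.03, 0.006],
    [255, 0.0057, 0.0759, 0.055, 0.006],
    [255, 0.0057, 0.0759, 0.07, 0.006],
  ],
)

```text
t: 11.37
ee_pos: [637.4, -3.1, 77.0]
orientation: [-2.329, -2.106, 0.003]
ft_force: [-1.9, 0.6, -1.7]
width: 51.5
```

Emit:
move_arm(
  deltas=[
    [255, 0, 0, 0.015, 0],
    [255, 0, 0, 0.025, 0],
    [255, 0, 0, 0.035, 0],
    [255, 0, 0, 0.043, 0],
    [255, 0, 0, 0.045, 0],
  ],
)

```text
t: 11.78
ee_pos: [637.5, -3.3, 33.9]
orientation: [-2.33, -2.106, 0.002]
ft_force: [-0.6, -0.3, -1.7]
width: 51.2
```

Run:
```python
from h import *
o=get_obs();print(o['width'],o['ft_force'],go(640,-2,30.5,-0.107,o))
```

```text
51.23370638110618 [-0.63141398 -0.28211714 -1.67283577] (array([0.0015, 0.0024, 0.0034]), np.float64(0.006), array([637.5,  -3.3,  33.9]), np.float64(-0.101), array([-0.02,  0.71,  1.69,  0.  ,  0.74,  0.08]))
```

Emit:
move_arm(
  deltas=[
    [255, 0.001, 0.002, 0.001, 0.006],
    [255, 0.0015, 0.0024, 0.002, 0.006],
    [255, 0.0015, 0.0024, 0.003, 0.006],
    [255, 0.0015, 0.0024, 0.0037, 0.006],
    [255, 0.0015, 0.0024, 0.0037, 0.006],
  ],
)

```text
t: 12.2
ee_pos: [641.0, -2.0, 32.0]
orientation: [2.337, 2.099, 0.001]
ft_force: [-0.4, 0.0, -0.8]
width: 51.3
```

Emit:
move_arm(
  deltas=[
    [255, 0, 0, 0.001, 0],
    [255, 0, 0, 0.0018, 0],
    [255, 0, 0, 0.0018, 0],
    [255, 0, 0, 0.0018, 0],
    [255, 0, 0, 0.0018, 0],
  ],
)

```text
t: 12.62
ee_pos: [641.0, -2.1, 30.5]
orientation: [2.337, 2.099, 0.001]
ft_force: [-2.4, 0.5, 5.2]
width: 51.7
```

Emit:
move_arm(
  deltas=[
    [90, 0, 0, 0, 0],
    [80, 0, 0, 0, 0],
    [60, 0, 0, 0, 0],
    [0, 0, 0, 0, 0],
    [0, 0, 0, 0, 0],
  ],
)

```text
t: 13.03
ee_pos: [640.8, -2.0, 29.6]
orientation: [-2.337, -2.1, 0.0]
ft_force: [0.8, 0.4, 0.7]
width: 77.1
```

Emit:
move_arm(
  deltas=[
    [0, 0, 0, -0.005, 0],
    [0, 0, 0, -0.03, 0],
    [0, 0, 0, -0.07, 0],
    [0, 0, 0, -0.11, 0],
    [0, 0, 0, -0.14, 0],
  ],
)

```text
t: 13.45
ee_pos: [641.5, -2.1, 173.0]
orientation: [2.336, 2.099, 0.003]
ft_force: [0.7, 0.2, 0.8]
width: 87.7
```

Run:
```python
from h import *
o=get_obs()
im=get_image('wrist'); cv2.imwrite('pics/w6.png',im)
cv2.imwrite('pics/w6r.png',wrect(o,im,37,540,740,-120,240,2))
print([(round(d['conf'],2),np.round(d['location'],1)) for d in place_of('wrist','soap_green_c')])
g=regions_of('wrist','soap_green_c')[0]
m=wrect(o,g['region'].astype(np.uint8)*255,37,570,710,-70,70,3)
ys,xs=np.nonzero(m>127)
b=cv2.minAreaRect(np.stack([xs,ys],1).astype(np.float32)); print(g['conf'],b[1][0]/3,b[1][1]/3,b[2],'centre',710-b[0][1]/3,70-b[0][0]/3)
print(o['width'],go(419,114,200,0.0,o))
```

```text
[(0.85, array([637.8,  -3.5,  28.7]))]
0.93 78.01180013020833 52.44271341959635 7.4958577156066895 centre 640.9945526123047 0.1586100260416714
87.70881338894307 (array([ 0.0916, -0.2335, -0.0275]), np.float64(-0.107), array([641.5,  -2.1, 173. ]), np.float64(-0.107), array([-0.02,  0.52,  1.64,  0.  ,  0.98,  0.09]))
```

View pics/w6r.png

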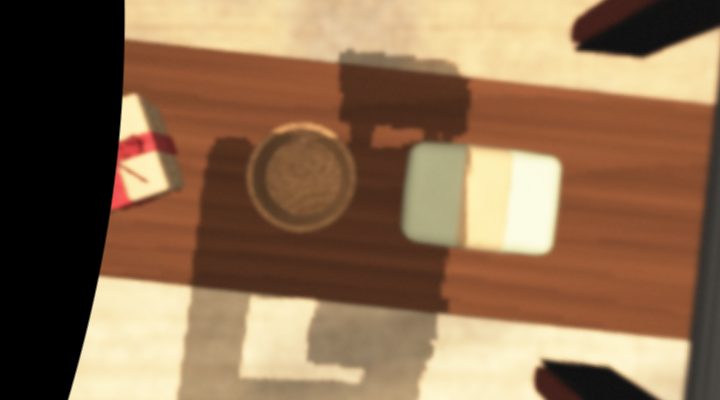

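Emit:
move_arm(
  deltas=[
    [0, 0.01, -0.03, -0.02, -0.107],
    [0, 0.03, -0.07, -0.03, -0.107],
    [0, 0.0915, -0.2335, -0.03, -0.107],
    [0, 0.0915, -0.2335, -0.03, -0.107],
    [0, 0.0915, -0.2335, -0.03, -0.107],
  ],
)

```text
t: 14.02
ee_pos: [463.5, 89.9, 198.1]
orientation: [-2.221, -2.22, 0.003]
ft_force: [0.4, 1.0, 0.4]
width: 87.8
```

Emit:
move_arm(
  deltas=[
    [0, 0.02, -0.045, 0, 0],
    [0, 0.021, -0.047, 0, 0],
    [0, 0.021, -0.047, 0, 0],
  ],
)

```text
t: 14.27
ee_pos: [415.8, 111.0, 198.4]
orientation: [-2.217, -2.223, 0.005]
ft_force: [-0.3, -0.0, 0.0]
width: 87.7
```

Run:
```python
from h import *
print(go(419,114,205,0.0))
```

```text
(array([ 0.003 ,  0.0031, -0.0067]), np.float64(0.003), array([415.8, 111. , 198.4]), np.float64(0.003), array([0.23, 0.2 , 2.07, 0.  , 0.88, 0.23]))
```

Run:
```python
from h import *
o=get_obs()
im=get_image('wrist'); cv2.imwrite('pics/w7.png',im)
X=350;Y=45
cv2.imwrite('pics/w7r.png',wrect(o,im,25,X,X+140,Y,Y+140,3))
print([(round(d['conf'],2),np.round(d['location'],1)) for d in place_of('wrist','soap_kraft_c')])
for g in regions_of('wrist','soap_kraft_c'):
  m=wrect(o,g['region'].astype(np.uint8)*255,25,X,X+140,Y,Y+140,3)
  ys,xs=np.nonzero(m>127)
  if len(xs)<100: continue
  b=cv2.minAreaRect(np.stack([xs,ys],1).astype(np.float32)); print(g['conf'],b[1][0]/3,b[1][1]/3,b[2],'centre',X+140-b[0][1]/3,Y+140-b[0][0]/3)
```

```text
[(0.69, array([419.8, 116.1,   9.3])), (0.66, array([412. , 267.9,  14.1])), (0.64, array([532.9, 302.6,  11.2]))]
0.57 51.33332316080729 75.99998982747395 90.0 centre 417.6666768391927 119.66667175292969
```

View pics/w7r.png

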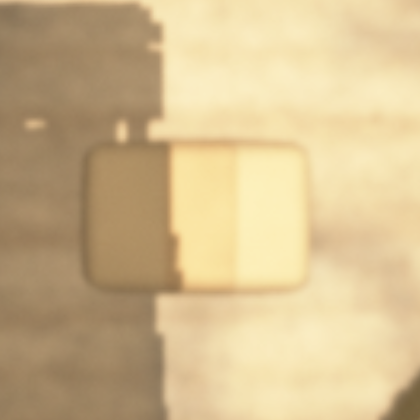

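Emit:
move_arm(
  deltas=[
    [0, 0.0075, 0.002, 0.035, 0],
    [0, 0.0075, 0.002, 0.075, 0],
    [0, 0.0075, 0.002, 0.115, 0],
    [0, 0.0075, 0.002, 0.14, 0],
    [0, 0.0075, 0.002, 0.152, 0],
  ],
)

```text
t: 14.83
ee_pos: [421.1, 117.0, 43.8]
orientation: [-2.221, -2.218, 0.006]
ft_force: [-0.1, 0.2, 0.2]
width: 87.8
```

Emit:
move_arm(
  deltas=[
    [0, 0, 0, 0.012, 0],
    [0, 0, 0, 0.02, 0],
    [0, 0, 0, 0.025, 0],
    [0, 0, 0, 0.027, 0],
    [0, 0, 0, 0.027, 0],
  ],
)

```text
t: 15.25
ee_pos: [421.8, 117.9, 20.3]
orientation: [2.222, 2.221, -0.0]
ft_force: [-0.6, 0.3, -0.4]
width: 88.2
```

Run:
```python
from h import *
print(go(418,118.5,18,0.0))
```

```text
(array([ 0.0006, -0.0038,  0.0023]), np.float64(-0.0), array([421.8, 117.9,  20.3]), np.float64(-0.0), array([ 0.25,  0.57,  2.14, -0.  ,  0.44,  0.25]))
```

Emit:
move_arm(
  deltas=[
    [0, 0.0006, -0.003, 0.002, 0],
    [40, 0.0006, -0.003, 0.002, 0],
    [70, 0.0006, -0.003, 0.002, 0],
    [120, 0.0006, -0.003, 0.002, 0],
    [255, 0.0006, -0.003, 0.002, 0],
  ],
)

```text
t: 15.67
ee_pos: [418.6, 118.8, 18.9]
orientation: [2.221, 2.221, 0.001]
ft_force: [0.5, -0.0, -0.1]
width: 64.7
```

Emit:
move_arm(
  deltas=[
    [255, 0, 0, 0, 0],
    [255, 0, 0, 0, 0],
    [255, 0, 0, 0, 0],
    [255, 0, 0, -0.01, 0],
    [255, 0, 0, -0.03, 0],
  ],
)

```text
t: 16.08
ee_pos: [416.9, 118.3, 47.8]
orientation: [-2.22, -2.22, 0.006]
ft_force: [0.8, -0.3, -1.5]
width: 51.7
```

Emit:
move_arm(
  deltas=[
    [255, 0, 0, -0.03, 0],
    [255, 0, 0, -0.06, 0],
    [255, 0, 0, -0.09, 0],
    [255, 0, 0, -0.105, 0],
    [255, 0, 0, -0.105, 0],
  ],
)

```text
t: 16.5
ee_pos: [420.3, 119.1, 157.0]
orientation: [2.219, 2.219, 0.009]
ft_force: [1.1, -0.4, -1.3]
width: 51.9
```

Run:
```python
from h import *
o=get_obs(); m=R.from_rotvec(o['orientation']).as_matrix()
im=get_image('wrist');cv2.imwrite('pics/w8.png',im)
for dz in (-7,0):
   print(dz,[np.round(wpix(o,o['ee_pos']+m@np.array([x,25.5,dz]))).tolist() for x in (40,10,-10,-20)])
cv2.imwrite('pics/w8m.png',cv2.resize(im[150:350,200:440],None,fx=3,fy=3))
print(o['width'],go(560,-2,160,-0.112,o))
```

```text
-7 [[373.0, 188.0], [370.0, 246.0], [368.0, 280.0], [367.0, 296.0]]
0 [[371.0, 184.0], [368.0, 240.0], [366.0, 274.0], [365.0, 289.0]]
51.900622012581266 (array([-0.1211,  0.1398, -0.0023]), np.float64(0.112), array([420.3, 119.1, 157. ]), np.float64(0.0), array([ 0.25,  0.27,  2.1 , -0.  ,  0.76,  0.25]))
```

View pics/w8m.png

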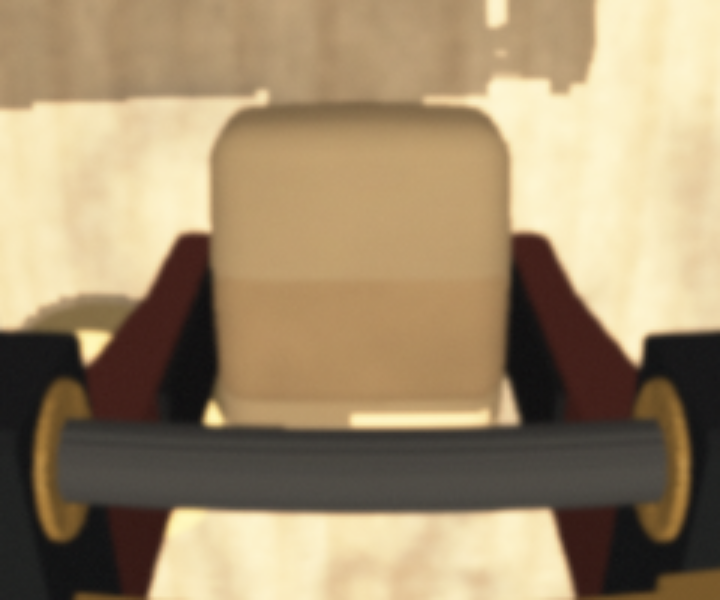

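Emit:
move_arm(
  deltas=[
    [255, -0.025, 0.03, -0.005, 0.112],
    [255, -0.055, 0.065, -0.005, 0.112],
    [255, -0.085, 0.1, -0.005, 0.112],
    [255, -0.11, 0.13, -0.005, 0.112],
    [255, -0.121, 0.14, -0.003, 0.112],
  ],
)

```text
t: 16.97
ee_pos: [561.3, -5.0, 155.3]
orientation: [2.343, 2.092, 0.001]
ft_force: [0.2, 0.2, -1.0]
width: 51.6
```

Run:
```python
from h import *
o=get_obs();print(o['width'],go(640.8,-2,90,-0.112,o))
```

```text
51.563287599786285 (array([0.012 , 0.0786, 0.0654]), np.float64(-0.001), array([561.3,  -5. , 155.3]), np.float64(-0.113), array([-0.03,  0.44,  1.83, -0.  ,  0.87,  0.08]))
```

Emit:
move_arm(
  deltas=[
    [255, 0.005, 0.03, 0, 0],
    [255, 0.01, 0.06, 0.005, 0],
    [255, 0.012, 0.0786, 0.03, 0],
    [255, 0.012, 0.0786, 0.055, 0],
    [255, 0.012, 0.0786, 0.0654, 0],
  ],
)

```text
t: 17.38
ee_pos: [635.5, 0.7, 85.8]
orientation: [-2.339, -2.09, 0.008]
ft_force: [-0.8, -0.0, -2.1]
width: 51.5
```

Emit:
move_arm(
  deltas=[
    [255, 0, 0, 0.01, 0],
    [255, 0, 0, 0.02, 0],
    [255, 0, 0, 0.028, 0],
    [255, 0, 0, 0.031, 0],
    [255, 0, 0, 0.031, 0],
  ],
)

```text
t: 17.8
ee_pos: [637.3, 0.8, 59.8]
orientation: [-2.342, -2.093, 0.001]
ft_force: [0.1, -0.2, -1.0]
width: 51.2
```

Run:
```python
from h import *
o=get_obs();print(o['width'],o['ft_force'],go(640.8,-2,54.8,-0.112,o))
```

```text
51.159662253319105 [ 0.09010336 -0.16039616 -0.98837028] (array([-0.0024,  0.0038,  0.005 ]), np.float64(0.0), array([637.3,   0.8,  59.8]), np.float64(-0.112), array([-0.02,  0.67,  1.69, -0.  ,  0.78,  0.09]))
```

Emit:
move_arm(
  deltas=[
    [255, -0.0015, 0.002, 0.001, 0],
    [255, -0.0024, 0.0035, 0.002, 0],
    [255, -0.0024, 0.0035, 0.003, 0],
    [255, -0.0024, 0.0035, 0.003, 0],
    [255, -0.0024, 0.0035, 0.003, 0],
  ],
)

```text
t: 18.22
ee_pos: [641.2, -2.0, 57.4]
orientation: [2.342, 2.093, 0.001]
ft_force: [-0.2, 0.2, -1.2]
width: 51.3
```

Emit:
move_arm(
  deltas=[
    [255, 0, 0, 0.0005, 0],
    [255, 0, 0, 0.001, 0],
    [255, 0, 0, 0.0015, 0],
    [255, 0, 0, 0.0015, 0],
    [255, 0, 0, 0.0015, 0],
  ],
)

```text
t: 18.63
ee_pos: [640.9, -1.9, 55.5]
orientation: [-2.342, -2.094, 0.0]
ft_force: [-0.0, 0.2, -2.2]
width: 51.9
```

Emit:
move_arm(
  deltas=[
    [255, 0, 0, 0.0005, 0],
    [255, 0, 0, 0.001, 0],
    [255, 0, 0, 0.001, 0],
    [255, 0, 0, 0.001, 0],
    [255, 0, 0, 0.001, 0],
  ],
)

```text
t: 19.05
ee_pos: [641.0, -2.0, 54.7]
orientation: [2.342, 2.094, 0.0]
ft_force: [0.1, 0.8, 0.7]
width: 51.4
```

Emit:
move_arm(
  deltas=[
    [255, 0, 0, 0.0004, 0],
    [255, 0, 0, 0.0007, 0],
    [255, 0, 0, 0.0007, 0],
    [255, 0, 0, 0.0007, 0],
    [255, 0, 0, 0.0007, 0],
  ],
)

```text
t: 19.47
ee_pos: [641.1, -2.0, 54.7]
orientation: [2.342, 2.094, 0.0]
ft_force: [-1.6, 0.6, 8.4]
width: 51.8
```

Emit:
move_arm(
  deltas=[
    [90, 0, 0, 0, 0],
    [80, 0, 0, 0, 0],
    [60, 0, 0, 0, 0],
    [0, 0, 0, 0, 0],
    [0, 0, 0, 0, 0],
  ],
)

```text
t: 19.88
ee_pos: [640.9, -2.0, 53.7]
orientation: [-2.342, -2.094, 0.0]
ft_force: [0.5, -0.6, 0.3]
width: 76.9
```

Emit:
move_arm(
  deltas=[
    [0, 0, 0, -0.005, 0],
    [0, 0, 0, -0.03, 0],
    [0, 0, 0, -0.07, 0],
    [0, 0, 0, -0.1, 0],
    [0, 0, 0, -0.12, 0],
  ],
)

```text
t: 20.3
ee_pos: [642.3, -2.0, 177.6]
orientation: [2.34, 2.092, 0.004]
ft_force: [-0.7, -0.2, -0.6]
width: 87.8
```

Run:
```python
from h import *
o=get_obs()
im=get_image('wrist'); cv2.imwrite('pics/w9.png',im)
r=[wrect(o,im,z,580,720,-100,140,1.6) for z in (12,61)]
cv2.imwrite('pics/w9r.png',np.vstack(r))
for k in ('soap_kraft_c','soap_green_c'):print([(round(d['conf'],2),np.round(d['location'],1)) for d in place_of('wrist',k)])
g=regions_of('wrist','soap_kraft_c')[0]
m=wrect(o,g['region'].astype(np.uint8)*255,61,570,710,-70,70,3)
ys,xs=np.nonzero(m>127)
b=cv2.minAreaRect(np.stack([xs,ys],1).astype(np.float32)); print(g['conf'],b[1][0]/3,b[1][1]/3,b[2],'centre',710-b[0][1]/3,70-b[0][0]/3)
print(o['width'],go(525,-422,205,-0.112,o))
```

```text
[(0.7, array([643.1,  -7.3,  45.7]))]
[]
0.87 76.68261210123698 52.84314473470052 6.4495344161987305 centre 640.6585896809896 0.3516337076822964
87.84016093886848 (array([-0.4305, -0.0695, -0.0279]), np.float64(0.0), array([642.3,  -2. , 177.6]), np.float64(-0.112), array([-0.02,  0.51,  1.63,  0.  ,  0.99,  0.09]))
```

View pics/w9.png

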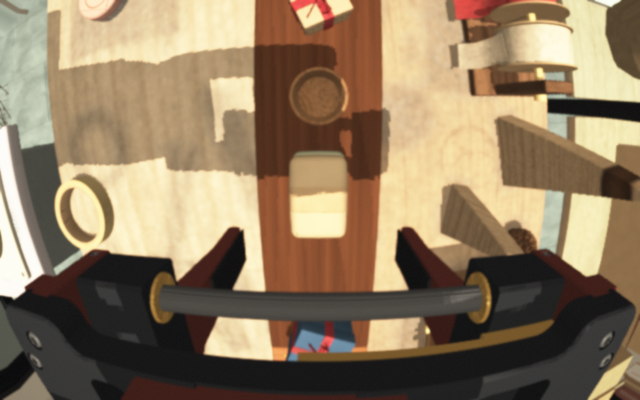

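View pics/w9r.png

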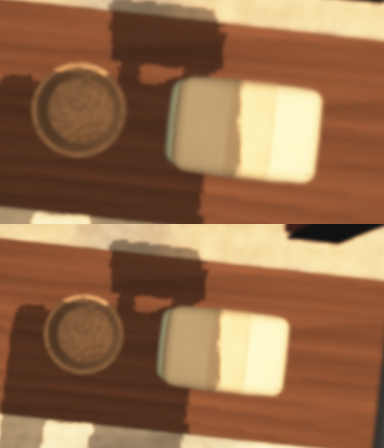

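Run:
```python
from h import *
for p in [(452,294),(467,312)]: print(pix2w('scene',*p,0))
for p in [(421,297)]: print(pix2w('scene',*p,60))
```

```text
[ 636.31869625 -423.6269165     0.        ]
[ 628.93506888 -486.10331072    0.        ]
[ 524.87053681 -422.52519753   60.        ]
```

Emit:
move_arm(
  deltas=[
    [0, -0.02, -0.015, -0.02, 0],
    [0, -0.06, -0.04, -0.04, 0],
    [0, -0.1, -0.06, -0.045, 0],
    [0, -0.14, -0.0695, -0.045, 0],
    [0, -0.18, -0.0695, -0.045, 0],
  ],
)

```text
t: 20.92
ee_pos: [550.5, -164.0, 217.6]
orientation: [-2.339, -2.093, 0.003]
ft_force: [0.8, -0.9, -0.4]
width: 87.9
```

Emit:
move_arm(
  deltas=[
    [0, -0.04, 0, 0, 0],
    [0, -0.08, 0, 0, 0],
    [0, -0.12, 0, 0, 0],
    [0, -0.16, 0, 0.01, 0],
    [0, -0.195, 0, 0.02, 0],
  ],
)

```text
t: 21.33
ee_pos: [530.5, -359.6, 197.0]
orientation: [-2.342, -2.092, 0.001]
ft_force: [0.1, -0.1, -0.6]
width: 87.7
```

Run:
```python
from h import *
o=get_obs();print(o['width'],go(525,-422,190,-0.112,o))
```

```text
87.69665492835487 (array([-0.0626,  0.0016,  0.007 ]), np.float64(-0.001), array([ 530.5, -359.6,  197. ]), np.float64(-0.113), array([-0.61,  0.49,  1.62, -0.  ,  1.03, -0.5 ]))
```

Emit:
move_arm(
  deltas=[
    [0, -0.03, 0.001, 0, 0],
    [0, -0.055, 0.0016, 0, 0],
    [0, -0.0626, 0.0016, 0, 0],
    [0, -0.0626, 0.0016, 0, 0],
    [0, -0.0626, 0.0016, 0, 0],
  ],
)

```text
t: 21.75
ee_pos: [525.6, -418.9, 197.2]
orientation: [-2.341, -2.091, 0.0]
ft_force: [0.1, 1.3, -0.4]
width: 87.8
```

Run:
```python
from h import *
o=get_obs()
im=get_image('wrist'); cv2.imwrite('pics/w10.png',im)
print([(round(d['conf'],2),np.round(d['location'],1)) for d in place_of('wrist','vial_c')])
r=wrect(o,im,80,475,575,-472,-372,4);cv2.imwrite('pics/w10r.png',r)
print(go(525,-422,190,-0.112,o))
```

```text
[(0.95, array([ 523.4, -417.6,   44.6]))]
(array([-0.0032, -0.0002,  0.0072]), np.float64(-0.001), array([ 525.6, -418.9,  197.2]), np.float64(-0.113), array([-0.69,  0.54,  1.54,  0.  ,  1.06, -0.58]))
```

View pics/w10.png

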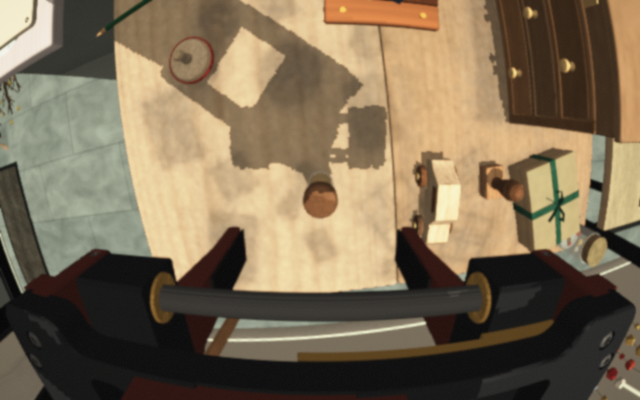

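View pics/w10r.png

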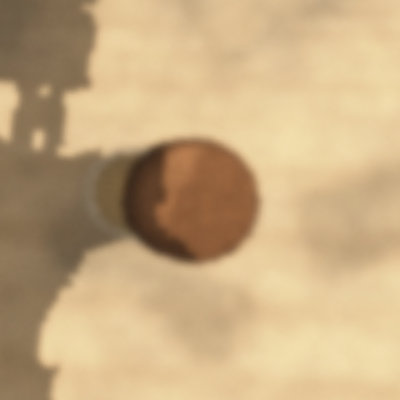

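Emit:
move_arm(
  deltas=[
    [0, -0.0007, 0, 0.03, 0],
    [0, -0.0007, 0, 0.065, 0],
    [0, -0.0007, 0, 0.095, 0],
    [0, -0.0007, 0, 0.115, 0],
    [0, -0.0007, 0, 0.125, 0],
  ],
)

```text
t: 22.27
ee_pos: [525.2, -417.7, 70.8]
orientation: [-2.337, -2.093, 0.001]
ft_force: [-0.2, -0.4, -0.4]
width: 87.8
```

Emit:
move_arm(
  deltas=[
    [0, 0, 0, 0.006, 0],
    [0, 0, 0, 0.01, 0],
    [0, 0, 0, 0.01, 0],
    [40, 0, 0, 0.01, 0],
    [80, 0, 0, 0.01, 0],
  ],
)

```text
t: 22.68
ee_pos: [527.0, -421.1, 65.3]
orientation: [2.34, 2.092, 0.001]
ft_force: [0.1, 0.4, -0.0]
width: 77.9
```

Run:
```python
from h import *
o=get_obs();print(o['width'],go(525,-419.5,62,-0.112,o))
```

```text
77.86499254515827 (array([ 0.0014, -0.0022,  0.0033]), np.float64(0.0), array([ 527. , -421.1,   65.3]), np.float64(-0.112), array([-0.69,  0.7 ,  1.6 , -0.  ,  0.84, -0.58]))
```

Emit:
move_arm(
  deltas=[
    [90, 0.001, -0.0015, 0.003, 0],
    [110, 0.001, -0.0015, 0.003, 0],
    [130, 0.001, -0.0015, 0.003, 0],
    [145, 0.001, -0.0015, 0.003, 0],
    [160, 0.001, -0.0015, 0.003, 0],
  ],
)

```text
t: 23.1
ee_pos: [524.9, -419.5, 61.0]
orientation: [2.342, 2.094, 0.0]
ft_force: [0.2, 0.2, 0.6]
width: 44.6
```

Emit:
move_arm(
  deltas=[
    [180, 0, 0, 0, 0],
    [200, 0, 0, 0, 0],
    [255, 0, 0, 0, 0],
    [255, 0, 0, 0, 0],
    [255, 0, 0, 0, 0],
  ],
)

```text
t: 23.52
ee_pos: [524.9, -419.4, 60.9]
orientation: [2.342, 2.094, -0.0]
ft_force: [-0.4, -0.9, -0.3]
width: 31.6
```

Emit:
move_arm(
  deltas=[
    [255, 0, 0, 0, 0],
    [255, 0, 0, -0.005, 0],
    [255, 0, 0, -0.025, 0],
    [255, 0, 0, -0.06, 0],
    [255, 0, 0, -0.1, 0],
  ],
)

```text
t: 23.93
ee_pos: [523.5, -418.3, 159.9]
orientation: [-2.339, -2.09, 0.001]
ft_force: [0.2, -0.4, -0.3]
width: 31.4
```

Run:
```python
from h import *
o=get_obs();print(o['width'],go(525,-92,200,-0.112,o))
cv2.imwrite('pics/w11.png',get_image('wrist'))
```

```text
31.351291398941967 (array([ 0.3245, -0.0351, -0.0391]), np.float64(0.0), array([ 523.5, -418.3,  159.9]), np.float64(-0.112), array([-0.69,  0.58,  1.57, -0.  ,  1.  , -0.58]))
```

View pics/w11.png

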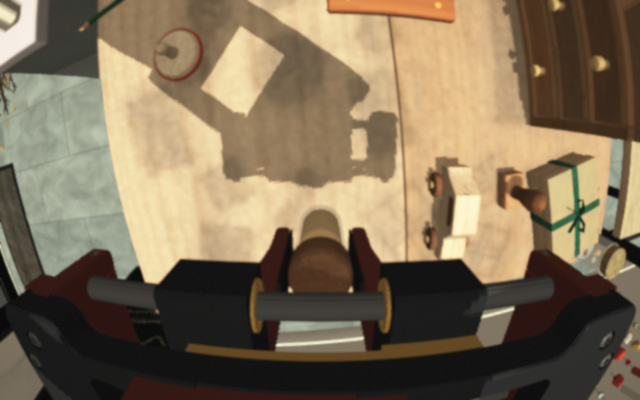

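Emit:
move_arm(
  deltas=[
    [255, 0.02, 0, -0.02, 0],
    [255, 0.055, -0.005, -0.04, 0],
    [255, 0.095, -0.01, -0.04, 0],
    [255, 0.135, -0.015, -0.04, 0],
    [255, 0.175, -0.02, -0.04, 0],
  ],
)

```text
t: 24.4
ee_pos: [524.3, -241.9, 201.7]
orientation: [2.342, 2.092, 0.001]
ft_force: [0.9, 0.2, -0.7]
width: 31.6
```

Emit:
move_arm(
  deltas=[
    [255, 0.04, -0.003, 0, 0],
    [255, 0.08, -0.006, 0, 0],
    [255, 0.115, -0.01, 0, 0],
    [255, 0.14, -0.015, 0, 0],
    [255, 0.15, -0.015, 0, 0],
  ],
)

```text
t: 24.82
ee_pos: [525.6, -89.5, 201.1]
orientation: [-2.339, -2.096, -0.0]
ft_force: [-0.3, 0.7, -0.2]
width: 31.2
```

Run:
```python
from h import *
o=get_obs();print(o['width'],go(630.5,-93,150,-0.112,o))
```

```text
31.18830786372241 (array([0.0079, 0.1047, 0.051 ]), np.float64(0.003), array([525.6, -89.5, 201.1]), np.float64(-0.109), array([-0.19,  0.34,  1.86,  0.  ,  0.94, -0.08]))
```

Emit:
move_arm(
  deltas=[
    [255, 0.003, 0.035, 0, 0],
    [255, 0.006, 0.07, 0, 0],
    [255, 0.0079, 0.095, 0, 0],
    [255, 0.0079, 0.1047, 0.02, 0],
    [255, 0.0079, 0.1047, 0.05, 0],
  ],
)

```text
t: 25.23
ee_pos: [636.7, -97.7, 153.5]
orientation: [2.336, 2.089, 0.009]
ft_force: [0.2, -0.0, -0.3]
width: 31.3
```

Emit:
move_arm(
  deltas=[
    [255, 0, 0, 0.02, 0],
    [255, 0, 0, 0.04, 0],
    [255, 0, 0, 0.055, 0],
    [255, 0, 0, 0.062, 0],
    [255, 0, 0, 0.062, 0],
  ],
)

```text
t: 25.65
ee_pos: [630.3, -96.8, 87.1]
orientation: [-2.341, -2.092, 0.003]
ft_force: [-0.2, 0.1, -0.0]
width: 31.4
```

Run:
```python
from h import *
o=get_obs();print(o['width'],o['ft_force'],go(630.5,-93,73.5,-0.112,o))
im=get_image('scene');cv2.imwrite('pics/s12.png',cv2.resize(im[120:290,250:480],None,fx=3,fy=3))
```

```text
31.369441415561123 [-0.24036766  0.1199463  -0.02187781] (array([ 0.0038, -0.0002,  0.0136]), np.float64(-0.0), array([630.3, -96.8,  87.1]), np.float64(-0.112), array([-0.17,  0.63,  1.68, -0.  ,  0.83, -0.06]))
```

View pics/s12.png

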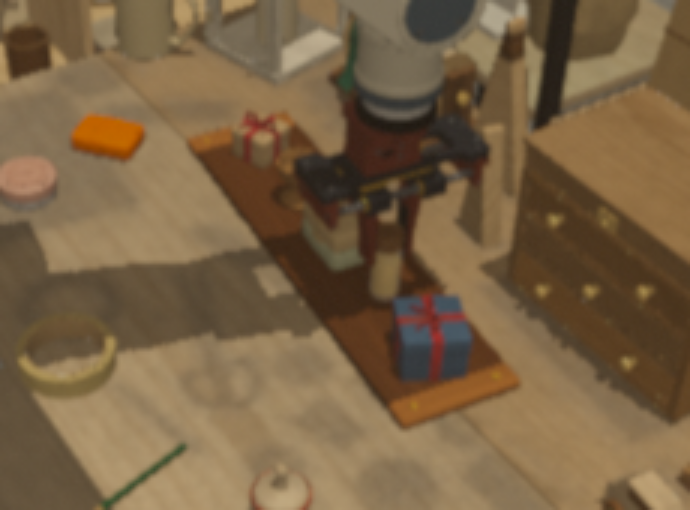

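Emit:
move_arm(
  deltas=[
    [255, 0.002, 0, 0.004, 0],
    [255, 0.0035, 0, 0.008, 0],
    [255, 0.0035, 0, 0.011, 0],
    [255, 0.0035, 0, 0.012, 0],
    [255, 0.0035, 0, 0.012, 0],
  ],
)

```text
t: 26.12
ee_pos: [631.7, -92.8, 76.9]
orientation: [2.342, 2.094, -0.0]
ft_force: [-0.4, 0.8, -0.6]
width: 31.4
```

Emit:
move_arm(
  deltas=[
    [255, 0, 0, 0.0005, 0],
    [255, 0, 0, 0.001, 0],
    [255, 0, 0, 0.001, 0],
    [255, 0, 0, 0.001, 0],
    [255, 0, 0, 0.001, 0],
  ],
)

```text
t: 26.53
ee_pos: [631.7, -92.9, 75.9]
orientation: [2.342, 2.094, 0.0]
ft_force: [0.3, 0.6, 0.0]
width: 31.4
```

Emit:
move_arm(
  deltas=[
    [255, 0, -0.0005, 0.0007, 0],
    [255, 0, -0.001, 0.0015, 0],
    [255, 0, -0.001, 0.0017, 0],
    [255, 0, -0.001, 0.0017, 0],
    [255, 0, -0.001, 0.0017, 0],
  ],
)

```text
t: 26.95
ee_pos: [630.7, -92.8, 74.1]
orientation: [-2.342, -2.094, 0.0]
ft_force: [-0.6, 0.6, -0.9]
width: 31.3
```

Emit:
move_arm(
  deltas=[
    [255, 0, 0, 0.0005, 0],
    [255, 0, 0, 0.001, 0],
    [255, 0, 0, 0.001, 0],
    [255, 0, 0, 0.001, 0],
    [255, 0, 0, 0.001, 0],
  ],
)

```text
t: 27.37
ee_pos: [630.7, -92.8, 73.1]
orientation: [2.342, 2.094, 0.0]
ft_force: [0.6, -0.1, -0.9]
width: 31.4
```

Emit:
move_arm(
  deltas=[
    [255, 0, 0, 0.0004, 0],
    [255, 0, 0, 0.0008, 0],
    [255, 0, 0, 0.0008, 0],
    [255, 0, 0, 0.0008, 0],
    [255, 0, 0, 0.0008, 0],
  ],
)

```text
t: 27.78
ee_pos: [630.8, -92.8, 72.8]
orientation: [2.342, 2.093, 0.0]
ft_force: [-2.2, 0.6, 5.3]
width: 31.0
```

Emit:
move_arm(
  deltas=[
    [150, 0, 0, 0, 0],
    [145, 0, 0, 0, 0],
    [135, 0, 0, 0, 0],
    [110, 0, 0, 0, 0],
    [80, 0, 0, 0, 0],
  ],
)

```text
t: 28.2
ee_pos: [630.6, -92.8, 72.1]
orientation: [-2.342, -2.094, 0.0]
ft_force: [0.3, -0.1, -0.6]
width: 51.0
```

Emit:
move_arm(
  deltas=[
    [60, 0, 0, 0, 0],
    [60, 0, 0, -0.005, 0],
    [60, 0, 0, -0.03, 0],
    [40, 0, 0, -0.07, 0],
    [0, 0, 0, -0.11, 0],
  ],
)

```text
t: 28.62
ee_pos: [629.6, -92.6, 182.6]
orientation: [-2.34, -2.092, 0.003]
ft_force: [0.6, 0.2, -1.0]
width: 76.7
```

Emit:
move_arm(
  deltas=[
    [0, 0, -0.03, -0.02, 0],
    [0, 0, -0.07, -0.04, 0],
    [0, 0, -0.11, -0.06, 0],
    [0, 0, -0.15, -0.07, 0],
    [0, 0, -0.16, -0.07, 0],
  ],
)

```text
t: 29.03
ee_pos: [467.9, -74.4, 254.3]
orientation: [2.342, 2.093, 0.001]
ft_force: [0.4, -0.5, 0.4]
width: 88.0
```

Run:
```python
from h import *
o=get_obs()
im=get_image('wrist'); cv2.imwrite('pics/w13.png',im)
im2=get_image('scene'); cv2.imwrite('pics/s13.png',cv2.resize(im2[120:290,250:480],None,fx=3,fy=3))
im3=get_image('side'); cv2.imwrite('pics/d13.png',cv2.resize(im3[120:320,220:460],None,fx=3,fy=3))
for c in ('scene','side','wrist'):
  for k in ('vial_c','egg_cup_c','soap_kraft_c','soap_green_c','gift_blue','gift_kraft','board_top','balm_tin_c','spinning_top_c'):print(c,k,[(round(d['conf'],2),np.round(d['location'],0)) for d in place_of(c,k)])
print(o['width'],o['ee_pos'])
```

```text
scene vial_c [(0.7, array([ 631., -100.,   52.]))]
scene egg_cup_c [(0.49, array([646.,  88.,  42.]))]
scene soap_kraft_c [(0.77, array([527., 302.,  13.])), (0.7, array([642.,  -7.,  47.])), (0.66, array([370., 404.,  11.])), (0.29, array([ 399., -267.,   31.]))]
scene soap_green_c [(0.28, array([406., 270.,  12.]))]
scene gift_blue [(0.81, array([ 619., -187.,   14.])), (0.33, array([640.,  -1.,   9.]))]
scene gift_kraft [(0.54, array([664., 179.,  11.]))]
scene board_top [(0.76, array([638.,  -4.,  10.])), (0.48, array([ 399., -267.,   32.]))]
scene balm_tin_c [(0.65, array([407., 270.,  15.]))]
scene spinning_top_c [(0.83, array([ 400., -268.,   30.]))]
side vial_c [(0.64, array([628., -97.,  57.]))]
side egg_cup_c [(0.49, array([648.,  90.,  38.])), (0.36, array([409., 271.,  16.]))]
side soap_kraft_c [(0.74, array([368., 400.,  14.])), (0.62, array([641.,  -6.,  46.]))]
side soap_green_c [(0.37, array([641.,  -5.,  21.]))]
side gift_blue [(0.63, array([ 620., -182.,   10.]))]
side gift_kraft [(0.64, array([660., 183.,  13.]))]
side board_top [(0.88, array([638.,  -5.,  11.]))]
side balm_tin_c [(0.76, array([410., 266.,  16.])), (0.44, array([ 621., -188.,   13.]))]
side spinning_top_c [(0.56, array([ 400., -265.,   31.]))]
wrist vial_c [(0.84, array([631., -93.,  54.])), (0.47, array([ 622., -184.,   13.]))]
wrist egg_cup_c [(0.77, array([656.,  85.,  40.]))]
wrist soap_kraft_c [(0.82, array([640.,  -5.,  46.]))]
wrist soap_green_c []
wrist gift_blue [(0.9, array([ 623., -185.,    9.]))]
wrist gift_kraft []
wrist board_top []
wrist balm_tin_c []
wrist spinning_top_c []
88.01372198066221 [467.94699823 -74.38507686 254.2792426 ]
```

View pics/s13.png

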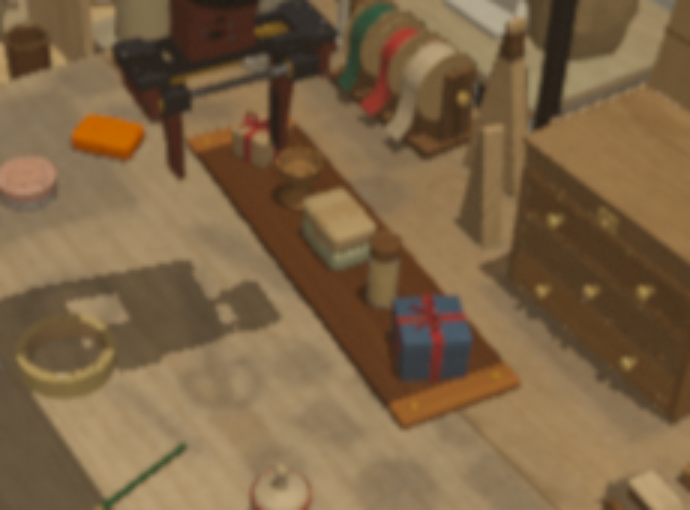

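View pics/d13.png

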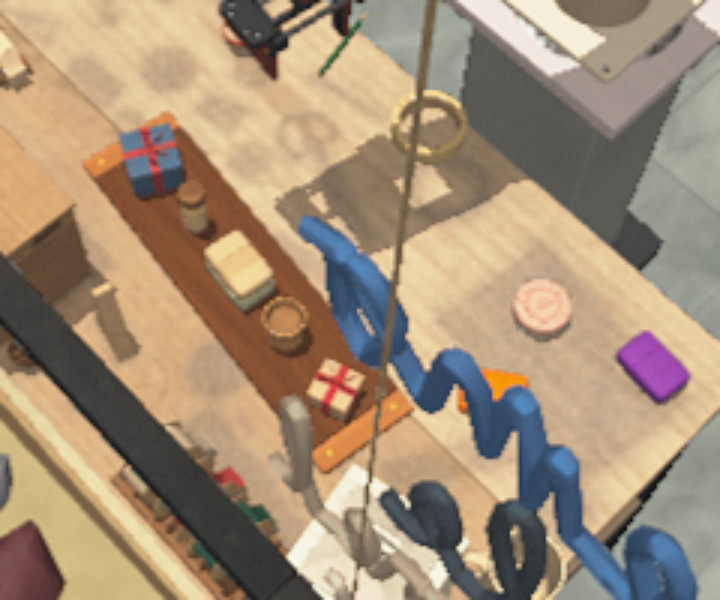

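View pics/w13.png

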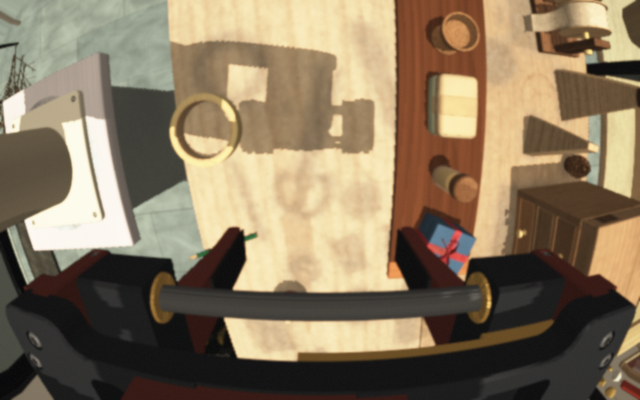

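Emit:
move_arm(
  deltas=[
    [0, 0, 0, 0, 0],
    [0, 0, 0, 0, 0],
    [0, 0, 0, 0, 0],
    [0, 0, 0, 0, 0],
    [0, 0, 0, 0, 0],
  ],
)

```text
t: 30.95
ee_pos: [471.7, -74.9, 252.3]
orientation: [2.342, 2.094, 0.0]
ft_force: [-0.5, 0.2, -0.3]
width: 87.6
```

```bash
python3 -c "
from workcell import *
close_job()"
```

```text
the job is handed in; nothing more can be done
```

The display is laid out on the board and I handed the job in at about 31 s of the 104 s allowed. No verdict is reported, so this rests on my own last checks.

- **Soaps:** The green soap lies flat at about (641, 0) mm, against a measured board centre of about (640, -1). The brown soap is stacked squarely on it within about 2 mm. Both are within about 0.03 rad of the board's length.
- **Vial:** It stands upright at about (631, -93), roughly 92 mm from both the soaps and the blue gift.
- **Egg cup:** It stands upright at about (650, 91), roughly 92 mm from both the soaps and the little brown gift.
- **Things to leave alone:** In the final images both gifts, the pink tin and the spinning top read within a few millimetres of where they started, and the gripper was clear of everything.

**Disagreements:**
- The last network readings scattered by up to about 7 mm. For example, they put the brown soap at y = -5 to -7, the board at y = -4 to -5 and the vial at y = -93 to -100. All of that is within tolerance.
- The last wrist and scene pictures gave no usable reading of the green soap, because the brown one covers it. Only the side camera saw it, at (641, -5) with low confidence.
- The gripper closed to about 51 mm on the soaps instead of 60–63 mm. The wrist picture showed them held level, and they were placed level.

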